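# Flip the coffee bar's counter sign to its other face

## Task

The bar is opening: flip the wooden counter sign on its horizontal axle by half a turn, either way round, so that the face with the raised cup, now turned towards the robot, looks out to the customers on the far side. Bring it on until its click stop holds it upright, then let go; never force or bang it (it needs only a light push), and leave the bottle, pitcher and scale standing where they are.

Things in the scene. Friction and masses are not known exactly. Their poses are not given: they have to be found in the camera images.
- sign_stand: Dark steel stand, fixed to the counter. Origin: centre of its underside, at counter level. x: level, square to the upright sign, from the robot's side to the customers' side; y along the axle; z up. Base 120 (x) by 290 (y) by 12 mm. Two posts, 18 by 16 mm, 162 mm high, centred at y = +-113 mm, the sign between them; open above, in front and behind.
- sign_axle (a point): Centre of the sign, on its horizontal axle, 150 mm above the counter; axes as the stand's (do not turn with the sign). The sign: wooden panel 180 mm wide (along y), 130 high, 10 thick, pivoted through its centre (top and bottom edges 65 mm from the axle). One face has a pale cup on a saucer (upside down at first), the other two pale crossed bars, raised under 2 mm.
- sign (a joint): Sign angle, rad. 0: upright as found, cup face to the robot (stand's -x). +3.14 or -3.14: upright, half a turn on, cup face to the customers. Positive: upper edge goes away from the robot (stand's +x) and down. Turns either way, end stops at +-4.2. Balanced: it stays in whichever click stop it is left (see sign_hub). Fingertips grip its edge: pushed straight across it can jam; follow its arc.
- sign_hub (a point): Centre of the hub, 60 mm in diameter, outside the post at y = +132 mm. It holds the sign by click stops every 45 degrees (0.785 rad) from upright. About 4 to 5 N at the panel's edge, more nearer the axle, drives it out of a stop; the resistance fades half-way to the next (0.39 rad), then the sign snaps on into it. Pushing on past upright drives it out again.
- syrup_mid (a point): Bystander: amber glass syrup bottle with black cap, 68 mm in diameter, about 200 mm high; point at its middle, 100 mm up.
- pitcher_mid (a point): Bystander: open steel pitcher with a handle, 84 mm across, 100 mm high; point at its middle, 50 mm up.
- scale_mid (a point): Bystander: flat black counter scale 130 by 150 by 25 mm; point at its centre.

How it is judged (in metres and radians):
At the end, for the whole second after the job is handed in: The sign stands still and upright, held half a turn from its start (within 0.08 rad, about 4.5 degrees, of +3.14 or -3.14), so that the cup face looks to the customers ((value of joint sign between 3.062 and 3.222 rad or value of joint sign between -3.222 and -3.062 rad) and velocity of joint sign between -0.1 and 0.1 rad/s); the robot touches nothing.
It fails at once if the stand or sign is forced or banged (over 40 N) (contact force between any of the fingers, the arm and sign_stand above 40 N).
It fails at once if the bottle, pitcher or scale is moved by more than 25 mm or tipped (distance of any of syrup_mid, pitcher_mid, scale_mid from where it was at the start of the episode above 0.025 m or angle between any of syrup_mid, pitcher_mid's own z axis and vertical above 0.3 rad).
It also fails if it takes over 42 s, if anything falls off the work surface, if the arm or the gripper's body presses on something with over 40 N, if the wrist force passes 120 N, or if a joint passes its speed limit or range.

## Robot

A 6-joint arm with a two-finger parallel gripper is mounted at the origin on the work surface. World frame = base frame: x ahead of the robot, y to its left, z up, the work surface at z = 0. Lengths are in mm, angles in rad, forces in N, time in s.
With the tool pointing down it reaches from about 400 to 925 mm from the base axis. Payload 12.5 kg.
Tool frame: the origin (TCP) lies at the centre of the arm's flange, where the gripper is bolted on; the fingertips stand 190 mm ahead of it and the grasp point (between the pads) lies 171 mm ahead of it; z points along the fingers, y is the direction in which the jaws open and shut (so a half turn about z gives the same grasp; the last joint's range is limited). The gripper opens to 95 mm and grips with 3 to 60 N. Pads are 20 mm wide; open, the fingers measure 119 mm over their backs; the gripper's body (75 mm by 180 mm) begins 59 mm behind the grasp point.
Start: joints at [-1.444, 0.491, 1.559, -0, 1.092, -0.106], TCP at [144.209, -608.135, 404.761] pointing down, gripper open.
Joint ranges: [-3.1, 3.1], [-0.84, 2.19], [0.05, 2.79], [-1.13, 4.28], [0.06, 2.93], [-2.69, 2.69]. Speed limits (rad/s): [2.22, 2.22, 2.79, 3.14, 3.14, 3.14].

## Interface

Orientations are given as [roll, pitch, yaw] about the fixed x, y, z axes, in that order (R = Rz(yaw) Ry(pitch) Rx(roll)).
In Python, from cell import env gives the robot as it stands.
- The arm moves only by the shell command python3 -m pendant 'ROWS'. ROWS is JSON, a list of rows, each an object of numbers: "x", "y", "z": the shift along the tool's x, y, z in units of 150 mm (1.0 is 150 mm); "rx", "ry", "rz": the turn, a rotation vector about the tool's x, y, z in units of 45 degrees (1.0 is 45 degrees); "jaw": the opening, from 0 (shut) to 1 (fully open). In form: [{"x": .., "y": .., "z": .., "rx": .., "ry": .., "rz": .., "jaw": ..}, ...]. A call has 1 to 10 rows; each row is the pose to reach, as a shift and turn from the pose commanded when the call began, along the tool's axes at that moment; what a row does not reach only later rows make up. A row lasts 1/8 s, in which the tool goes at most 62.5 mm and 10.7 degrees, less where a joint would pass 70% of its speed; a pose out of reach is approached as far as the arm can. A call with a number of a shift or a turn outside -1 to 1 is refused whole. A call with a gripper value outside its range is refused whole. The fingers move at their own pace and stop on an object; the grip force is fixed at half the most. Time passes only in rows, so rows that repeat a pose let the fingers close. It gives the time, the measured TCP pose, the force and the opening at its end, in the units of the state.
- env.state(): the state, without advancing time (a new reading comes with each control period).
- env.read_camera(name): name is "scene" or "top"; returns a dict with "img" (400x640x3 uint8, red, green, blue), "fx", "fy", "cx", "cy" (pixels), "rvec" (rotation vector, rad) and "tvec" (3), from world to camera coordinates, as OpenCV has them. Camera axes: x right, y down, z forward; pixel columns grow to the right and rows downward; lengths in mm; the calibration is good to about 2 mm. A picture is of the moment at which its call begins. There is no depth.
- env.job_done(): hands the job in, once; it reports no verdict.
The state is a dict: "t": time; "joints": joint angles; "qvel": joint speeds; "tau": joint torques, N m; "eef_pos": TCP position; "tcp_rot": TCP orientation; "ft_force": force on the tool from outside, world axes, zero at the start; "moment": the same for the moment, N m; "opening": opening from 0.0 (shut) to 1.0 (fully open).
Only numpy, scipy, OpenCV 4.12 (cv2) and the standard library are available. Lean on these libraries where they do the work, as an engineer would, in place of code of your own. Each camera call takes 0.05 s, during which the arm holds its last target.

## Working session

There is one attempt and no reset: what is moved stays moved. The work goes in short steps, Python scripts to look and compute and a shell command to move; the robot and the scene stay as the last step left them, time stands still between calls to the robot, and variables do not carry over. Pictures are saved under pics/ and viewed, and the job is handed in when it is done.

```bash
ls; mkdir -p pics; python3 - <<'E'
from cell import env
import cv2
s=env.state();print({k:s[k] for k in('t','eef_pos','tcp_rot','opening','ft_force')})
for n in('scene','top'):
    c=env.read_camera(n);cv2.imwrite(f'pics/{n}0.png',c['img'][:,:,::-1]);print(n,[c[k] for k in('fx','fy','cx','cy','rvec','tvec')])
E
```

```text
pics
{'t': 0.0, 'eef_pos': array([ 144.20009701, -608.1027387 ,  404.17822141]), 'tcp_rot': array([-3.14052018e+00, -1.04325395e-04,  2.32794561e-01]), 'opening': 0.9970707993856681, 'ft_force': array([ 0.71812092,  0.32986515, -0.93744095])}
scene [510.2387884102466, 510.2387884102466, 318.7629566107009, 190.06563981590838, array([ 2.04479972,  0.76079103, -0.40171097]), array([-533.51032278, -113.29618128, 1889.83022945])]
top [454.0460633614546, 454.0460633614546, 319.8985030035793, 201.47047630110634, array([ 2.12690624, -2.1404288 ,  0.19285551]), array([  41.79889435,  666.16834367, 1093.06466088])]
```

View pics/scene0.png

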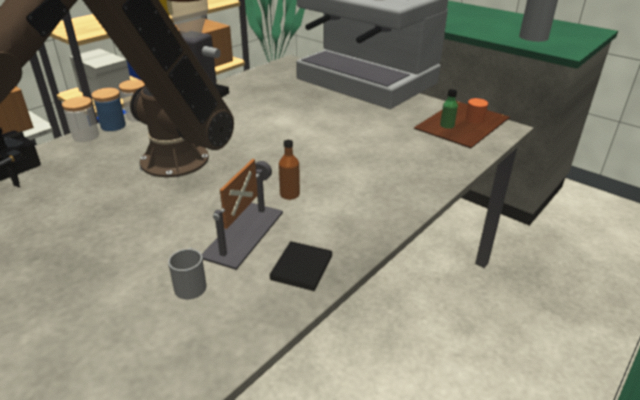

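View pics/top0.png

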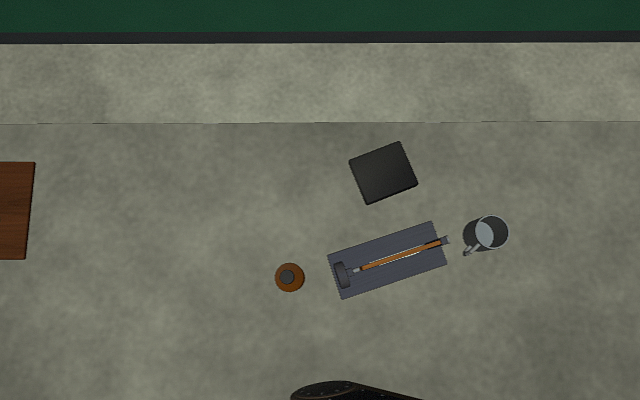

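The scene view shows the sign at about (240,193) with its stand, the bottle at (289,175), the pitcher at (187,275) and the scale at (302,265). In the top view, the stand's base has corners near (328,255), (432,221), (447,264) and (342,299), and the hub is on the left at (343,274). Next I'll measure these.

```bash
cat > h.py <<'E'
import numpy as np,cv2
from cell import env
def cam(n):
    c=env.read_camera(n);R,_=cv2.Rodrigues(np.array(c['rvec']));K=np.array([[c['fx'],0,c['cx']],[0,c['fy'],c['cy']],[0,0,1]])
    return c['img'],K,R,np.array(c['tvec']).reshape(3)
def ray(C,u,v):
    _,K,R,t=C;d=R.T@np.linalg.solve(K,[u,v,1.]);return -R.T@t,d/np.linalg.norm(d)
def onz(C,u,v,z):
    o,d=ray(C,u,v);return o+d*(z-o[2])/d[2]
def tri(A,p,B,q):
    o1,d1=ray(A,*p);o2,d2=ray(B,*q)
    s=np.linalg.lstsq(np.c_[d1,-d2],o2-o1,rcond=None)[0];a=o1+s[0]*d1;b=o2+s[1]*d2
    return (a+b)/2,np.linalg.norm(a-b)
def proj(C,P):
    _,K,R,t=C;p=K@(R@np.asarray(P,float)+t);return p[:2]/p[2]
E
python3 - <<'E'
from h import *
np.set_printoptions(precision=1,suppress=True)
T=cam('top');S=cam('scene')
for nm,C,(x0,y0,x1,y1),k in(('t',T,(260,130,520,310),3),('s',S,(160,130,340,310),3)):
    cv2.imwrite(f'pics/crop_{nm}.png',cv2.resize(C[0][y0:y1,x0:x1,::-1],None,fx=k,fy=k,interpolation=cv2.INTER_CUBIC))
h=cv2.cvtColor(T[0],cv2.COLOR_RGB2HSV)
print(h[290,390],h[252,400],h[277,280])
m=cv2.inRange(h,(110,30,40),(135,255,140))
m[:, :320]=0;m[:,460:]=0;m[:200]=0;m[310:]=0
m=cv2.morphologyEx(m,cv2.MORPH_CLOSE,np.ones((15,15)))
c=max(cv2.findContours(m,0,2)[0],key=cv2.contourArea);b=cv2.boxPoints(cv2.minAreaRect(c));print(b)
P=np.array([onz(T,*p,12) for p in b]);print(P,P.mean(0),np.linalg.norm(np.diff(P,axis=0),axis=1))
w=cv2.inRange(h,(5,100,60),(20,255,255));w[:200]=0;w[300:]=0;w[:,:345]=0;w[:,460:]=0
c=max(cv2.findContours(w,0,2)[0],key=cv2.contourArea);b=cv2.boxPoints(cv2.minAreaRect(c));print('wood',b)
P=np.array([onz(T,*p,215) for p in b]);print(P,P.mean(0))
for z in(25,):print('scale',onz(T,383,172,z))
print('bottle top',onz(T,288,277,200),'pitch rim',onz(T,491,231,100))
E
```

```text
[ 32  28 126] [ 47  25 183] [15 19 53]
[[327.  255. ]
 [436.8 218.4]
 [451.4 262.2]
 [341.6 298.8]]
[[ 533.9   19.9   12. ]
 [ 627.6 -269.2   12. ]
 [ 513.3 -301.1   12. ]
 [ 422.9  -16.2   12. ]] [ 524.4 -141.7   12. ] [303.9 118.6 298.9]
wood [[359.7 266.1]
 [439.8 239.4]
 [441.2 243.6]
 [361.1 270.3]]
[[ 498.5  -45.1  215. ]
 [ 554.4 -219.1  215. ]
 [ 545.3 -221.7  215. ]
 [ 489.6  -47.9  215. ]] [ 522.  -133.5  215. ]
scale [ 750.2 -129.8   25. ]
bottle top [476.8 108.4 200. ] pitch rim [ 584.1 -375.5  100. ]
```

View pics/crop_t.png

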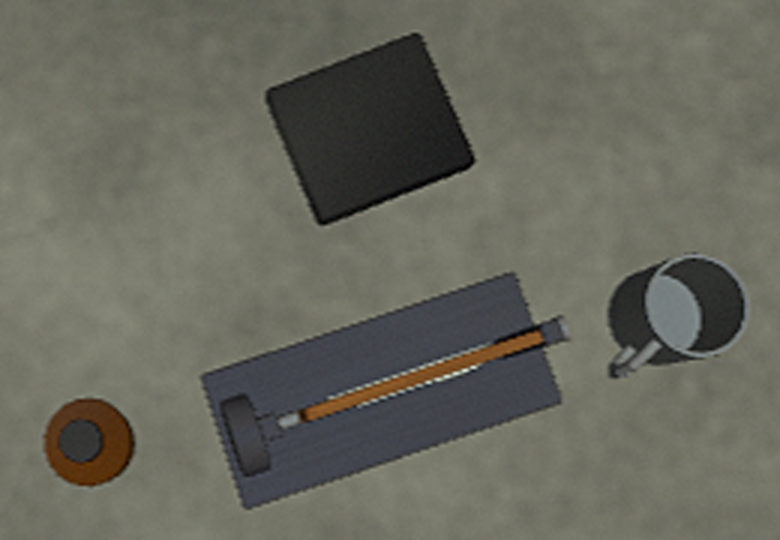

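View pics/crop_s.png

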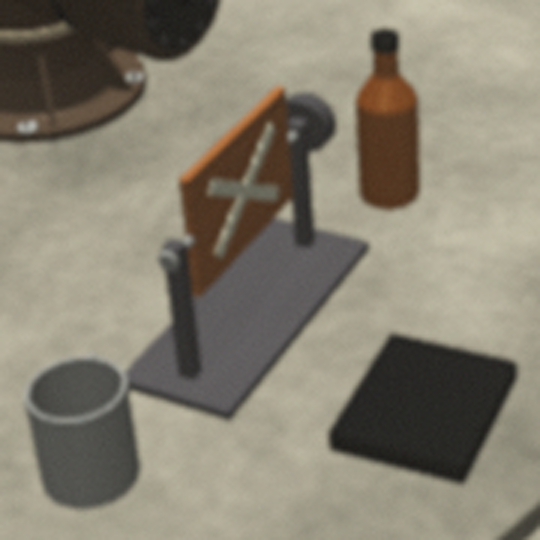

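```bash
python3 - <<'E'
from h import *
np.set_printoptions(precision=1,suppress=True)
T=cam('top');S=cam('scene')
b=[(327.3,255),(431.3,220.7),(447,264),(342.7,299.3)]
P=np.array([onz(T,*p,12) for p in b]);c=P.mean(0);print(P,c,np.linalg.norm(np.diff(P,axis=0),axis=1))
ax=P[0]+P[3]-P[1]-P[2];print('y axis yaw from world y deg',np.degrees(np.arctan2(-ax[0],ax[1])))
b2=[(160+370/3,130+243/3),(160+230/3,130+415/3)]
Q=np.array([onz(S,*p,12) for p in b2]);print('far base corners scene',Q)
a,e=tri(T,(361,268),S,(160+284/3,130+90/3));d,f=tri(T,(441,242.7),S,(160+183/3,130+184/3));print('sign top corners',a,e,d,f,np.linalg.norm(a-d),(a+d)/2)
v=a-d;print(np.degrees(np.arctan2(-v[0],v[1])))
E
```

```text
[[ 533.9   19.1   12. ]
 [ 621.6 -254.5   12. ]
 [ 508.8 -289.5   12. ]
 [ 421.6  -19.    12. ]] [ 521.5 -136.    12. ] [287.3 118.1 284.2]
y axis yaw from world y deg 17.81406064297897
far base corners scene [[ 541.5   17.4   12. ]
 [ 630.6 -256.4   12. ]]
sign top corners [495.7 -47.5 207.4] 2.92274484203021 [ 549.6 -220.9  208.8] 5.631847216067384 181.55968582126857 [ 522.6 -134.2  208.1]
17.264696768749925
```

The two views agree. The axle is at about (522,-135), and the stand's x axis is yawed about 17.5°. The sign's top corners triangulate to z≈208 (215 expected) and 181 mm apart (180 expected). I'll use shut jaws with the tool vertical and its x axis along the stand's x.

First I'll push the top edge over from the robot's side and follow its arc down to 135°. Then I'll go back and push the new top edge to 180°.

```bash
cat >> h.py <<'E'
def rel():
    from scipy.spatial.transform import Rotation as Ro
    s=env.state();p=np.array(s['eef_pos']);R=Ro.from_euler('xyz',s['tcp_rot']).as_matrix()
    tip=p+R[:,2]*190;d=tip-[522,-135,150];y=np.radians(17.5);c,n=np.cos(y),np.sin(y)
    print('t',round(s['t'],2),'tip in axle frame',np.round([c*d[0]+n*d[1],-n*d[0]+c*d[1],d[2]],1),'yaw',round(np.degrees(s['tcp_rot'][2]),2),'F',np.round(s['ft_force'],1),'op',round(s['opening'],2))
E
python3 -m pendant '[{"x":1,"y":-0.9,"z":-0.2,"rz":-0.093,"jaw":0},{"x":1,"y":-0.9,"z":-0.2,"rz":-0.093,"jaw":0},{"x":1,"y":-0.9,"z":-0.2,"rz":-0.093,"jaw":0},{"x":1,"y":-0.9,"z":-0.2,"rz":-0.093,"jaw":0},{"x":1,"y":-0.9,"z":-0.2,"rz":-0.093,"jaw":0}]'; python3 -c "from h import *;rel()"
```

```text
t 0.3 tip in axle frame [-502.6 -337.6   64.6] yaw 13.34 F [-1.4 -0.5  0.5] op 1.0invalid input
```

```bash
python3 -m pendant '[{"x":0.98,"y":-0.9,"z":-0.2,"rx":0.0,"ry":0.0,"rz":-0.093,"jaw":0.0},{"x":0.98,"y":-0.9,"z":-0.2,"rx":0.0,"ry":0.0,"rz":-0.093,"jaw":0.0},{"x":0.98,"y":-0.9,"z":-0.2,"rx":0.0,"ry":0.0,"rz":-0.093,"jaw":0.0},{"x":0.98,"y":-0.9,"z":-0.2,"rx":0.0,"ry":0.0,"rz":-0.093,"jaw":0.0},{"x":0.98,"y":-0.9,"z":-0.2,"rx":0.0,"ry":0.0,"rz":-0.093,"jaw":0.0}]'; python3 -c "from h import *;rel()"
```

```text
t: 0.92
eef_pos: [256.4, -442.7, 435.1]
tcp_rot: [3.141, 0.0, 0.307]
ft_force: [0.2, -0.6, -0.1]
opening: 0.534
t 0.93 tip in axle frame [-345.8 -213.8   95.1] yaw 17.61 F [ 0.2 -0.6 -0.1] op 0.53
```

```bash
python3 -m pendant '[{"x":0.95,"y":-0.8,"z":0.0,"rx":0.0,"ry":0.0,"rz":0.0,"jaw":0.0},{"x":0.95,"y":-0.8,"z":0.0,"rx":0.0,"ry":0.0,"rz":0.0,"jaw":0.0},{"x":0.95,"y":-0.8,"z":0.0,"rx":0.0,"ry":0.0,"rz":0.0,"jaw":0.0},{"x":0.95,"y":-0.8,"z":0.0,"rx":0.0,"ry":0.0,"rz":0.0,"jaw":0.0},{"x":0.95,"y":-0.8,"z":0.0,"rx":0.0,"ry":0.0,"rz":0.0,"jaw":0.0}]'
python3 -m pendant '[{"x":0.5,"y":-0.6,"z":0.0,"rx":0.0,"ry":0.0,"rz":0.0,"jaw":0.0},{"x":0.85,"y":-0.62,"z":0.1,"rx":0.0,"ry":0.0,"rz":0.0,"jaw":0.0},{"x":0.85,"y":-0.62,"z":0.2,"rx":0.0,"ry":0.0,"rz":0.0,"jaw":0.0},{"x":0.85,"y":-0.62,"z":0.3,"rx":0.0,"ry":0.0,"rz":0.0,"jaw":0.0},{"x":0.85,"y":-0.62,"z":0.3,"rx":0.0,"ry":0.0,"rz":0.0,"jaw":0.0}]'
python3 - <<'E'
from h import *
rel()
for n,(x0,y0,x1,y1) in(('top',(260,130,520,310)),('scene',(160,100,340,310))):
    cv2.imwrite(f'pics/a_{n}.png',cv2.resize(cam(n)[0][y0:y1,x0:x1,::-1],None,fx=2.8,fy=2.8,interpolation=cv2.INTER_CUBIC))
E
```

```text
t: 1.55
eef_pos: [355.8, -286.8, 434.5]
tcp_rot: [3.141, 0.0, 0.305]
ft_force: [0.2, -0.0, -0.2]
opening: 0.024
t: 2.17
eef_pos: [449.5, -160.0, 388.6]
tcp_rot: [-3.14, 0.002, 0.304]
ft_force: [-0.0, 0.3, -0.4]
opening: 0.005
t 2.17 tip in axle frame [-77.1  -1.8  48.6] yaw 17.42 F [-0.   0.3 -0.4] op 0.01
```

View pics/a_top.png

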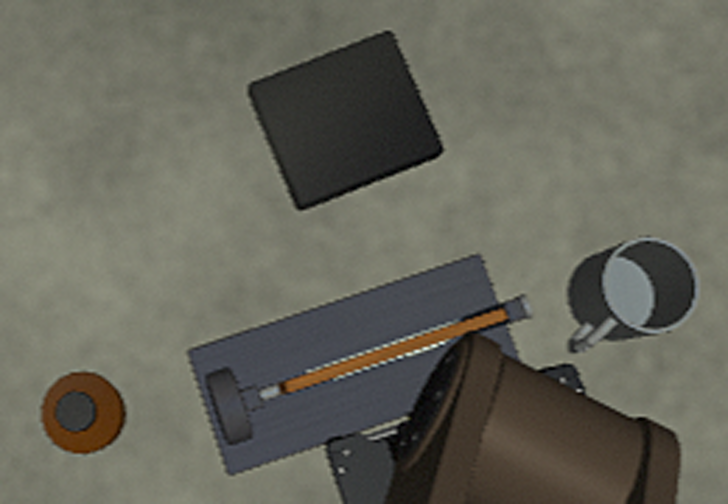

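View pics/a_scene.png

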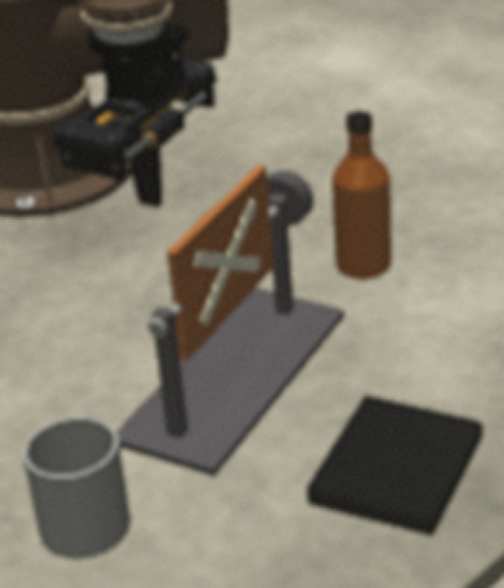

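Both views show the shut fingers about 60 mm on the robot's side of the panel, centred on it and near its top, with the bystanders clear. I'll push gently into the first stop.

```bash
python3 -m pendant '[{"x":0.2,"y":0.0,"z":0.0,"rx":0.0,"ry":0.0,"rz":0.0,"jaw":0.0},{"x":0.34,"y":0.0,"z":0.0,"rx":0.0,"ry":0.0,"rz":0.0,"jaw":0.0},{"x":0.38,"y":0.0,"z":0.0,"rx":0.0,"ry":0.0,"rz":0.0,"jaw":0.0},{"x":0.41,"y":0.0,"z":0.0,"rx":0.0,"ry":0.0,"rz":0.0,"jaw":0.0},{"x":0.44,"y":0.0,"z":0.0,"rx":0.0,"ry":0.0,"rz":0.0,"jaw":0.0}]'; python3 -c "from h import *;rel()"
python3 -m pendant '[{"x":0.03,"y":0.0,"z":0.0,"rx":0.0,"ry":0.0,"rz":0.0,"jaw":0.0},{"x":0.06,"y":0.0,"z":0.01,"rx":0.0,"ry":0.0,"rz":0.0,"jaw":0.0},{"x":0.08,"y":0.0,"z":0.02,"rx":0.0,"ry":0.0,"rz":0.0,"jaw":0.0}]'; python3 -c "from h import *;rel()"
```

```text
t: 2.9
eef_pos: [512.0, -139.0, 390.0]
tcp_rot: [3.141, 0.001, 0.305]
ft_force: [-3.0, -2.2, 1.8]
opening: 0.008
t 2.9 tip in axle frame [-10.9  -0.8  50. ] yaw 17.49 F [-3.  -2.2  1.8] op 0.01
t: 3.28
eef_pos: [524.0, -134.9, 387.0]
tcp_rot: [3.141, -0.0, 0.306]
ft_force: [-1.4, -0.6, 3.6]
opening: 0.006
t 3.27 tip in axle frame [ 2.  -0.6 47. ] yaw 17.52 F [-1.4 -0.6  3.6] op 0.01
```

```bash
python3 -m pendant '[{"x":0.03,"y":0.0,"z":0.01,"rx":0.0,"ry":0.0,"rz":0.0,"jaw":0.0},{"x":0.06,"y":0.0,"z":0.03,"rx":0.0,"ry":0.0,"rz":0.0,"jaw":0.0},{"x":0.09,"y":0.0,"z":0.05,"rx":0.0,"ry":0.0,"rz":0.0,"jaw":0.0},{"x":0.12,"y":0.0,"z":0.07,"rx":0.0,"ry":0.0,"rz":0.0,"jaw":0.0}]'; python3 - <<'E'
from h import *
rel()
cv2.imwrite('pics/b.png',cv2.resize(cam('scene')[0][100:310,160:340,::-1],None,fx=2.8,fy=2.8,interpolation=cv2.INTER_CUBIC))
E
```

```text
t: 3.78
eef_pos: [541.3, -129.4, 375.8]
tcp_rot: [-3.141, 0.001, 0.306]
ft_force: [-0.8, 0.2, 0.4]
opening: 0.005
t 3.77 tip in axle frame [20.  -0.4 35.8] yaw 17.53 F [-0.8  0.2  0.4] op 0.01
```

View pics/b.png

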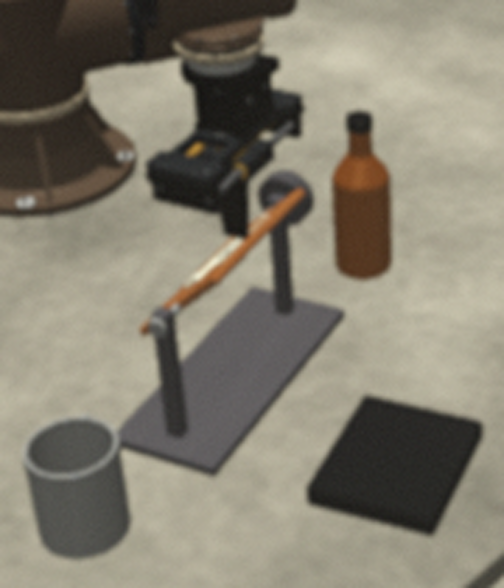

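The panel now appears nearly edge-on to the camera, so it's in the 45° stop with the fingertip on it. I'll follow the arc to 90°.

```bash
python3 -m pendant '[{"x":0.03,"y":0.0,"z":0.03,"rx":0.0,"ry":0.0,"rz":0.0,"jaw":0.0},{"x":0.055,"y":0.0,"z":0.06,"rx":0.0,"ry":0.0,"rz":0.0,"jaw":0.0},{"x":0.08,"y":0.0,"z":0.09,"rx":0.0,"ry":0.0,"rz":0.0,"jaw":0.0}]'; python3 -c "from h import *;rel()"
python3 -m pendant '[{"x":0.02,"y":0.0,"z":0.03,"rx":0.0,"ry":0.0,"rz":0.0,"jaw":0.0},{"x":0.04,"y":0.0,"z":0.06,"rx":0.0,"ry":0.0,"rz":0.0,"jaw":0.0},{"x":0.06,"y":0.0,"z":0.075,"rx":0.0,"ry":0.0,"rz":0.0,"jaw":0.0}]'; python3 - <<'E'
from h import *
rel()
cv2.imwrite('pics/c.png',cv2.resize(cam('scene')[0][100:310,160:340,::-1],None,fx=2.8,fy=2.8,interpolation=cv2.INTER_CUBIC))
E
```

```text
t: 4.2
eef_pos: [552.5, -125.9, 362.3]
tcp_rot: [-3.141, 0.0, 0.306]
ft_force: [-1.9, -0.8, 0.3]
opening: 0.005
t 4.2 tip in axle frame [31.8 -0.5 22.3] yaw 17.52 F [-1.9 -0.8  0.3] op 0.01
t: 4.58
eef_pos: [561.3, -123.2, 351.1]
tcp_rot: [-3.142, 0.0, 0.306]
ft_force: [-0.9, 0.4, -0.1]
opening: 0.006
t 4.58 tip in axle frame [41.  -0.5 11.1] yaw 17.52 F [-0.9  0.4 -0.1] op 0.01
```

View pics/c.png

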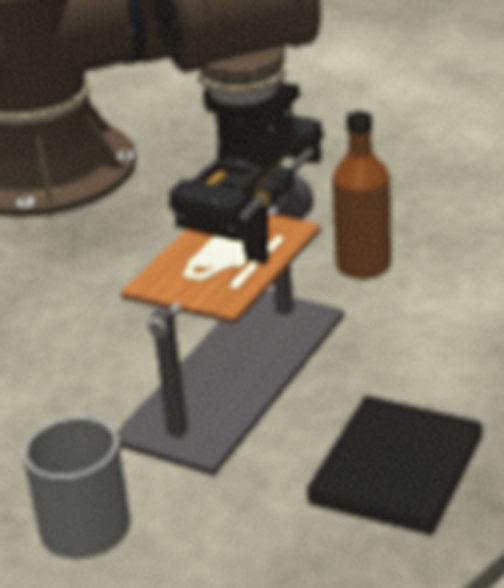

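The sign is now flat at 90° with the cup face up, and the fingertip is just above it. Next I'll press down on the far edge.

```bash
python3 -m pendant '[{"x":0.08,"y":0.0,"z":0.0,"rx":0.0,"ry":0.0,"rz":0.0,"jaw":0.0},{"x":0.08,"y":0.0,"z":0.04,"rx":0.0,"ry":0.0,"rz":0.0,"jaw":0.0},{"x":0.08,"y":0.0,"z":0.07,"rx":0.0,"ry":0.0,"rz":0.0,"jaw":0.0},{"x":0.08,"y":0.0,"z":0.1,"rx":0.0,"ry":0.0,"rz":0.0,"jaw":0.0}]'; python3 -c "from h import *;rel()"
python3 -m pendant '[{"x":0.0,"y":0.0,"z":0.03,"rx":0.0,"ry":0.0,"rz":0.0,"jaw":0.0},{"x":0.0,"y":0.0,"z":0.06,"rx":0.0,"ry":0.0,"rz":0.0,"jaw":0.0},{"x":-0.01,"y":0.0,"z":0.09,"rx":0.0,"ry":0.0,"rz":0.0,"jaw":0.0},{"x":-0.015,"y":0.0,"z":0.12,"rx":0.0,"ry":0.0,"rz":0.0,"jaw":0.0}]'; python3 - <<'E'
from h import *
rel()
cv2.imwrite('pics/d.png',cv2.resize(cam('scene')[0][100:310,160:340,::-1],None,fx=2.8,fy=2.8,interpolation=cv2.INTER_CUBIC))
E
```

```text
t: 5.12
eef_pos: [572.7, -119.5, 336.7]
tcp_rot: [3.141, -0.002, 0.306]
ft_force: [2.5, 2.0, 5.7]
opening: 0.0
t 5.12 tip in axle frame [53.3 -0.6 -3.3] yaw 17.52 F [2.5 2.  5.7] op 0.0
t: 5.62
eef_pos: [570.1, -120.3, 317.9]
tcp_rot: [-3.141, 0.001, 0.306]
ft_force: [-0.1, 0.7, 0.5]
opening: 0.008
t 5.62 tip in axle frame [ 50.1  -0.4 -22.1] yaw 17.52 F [-0.1  0.7  0.5] op 0.01
```

View pics/d.png

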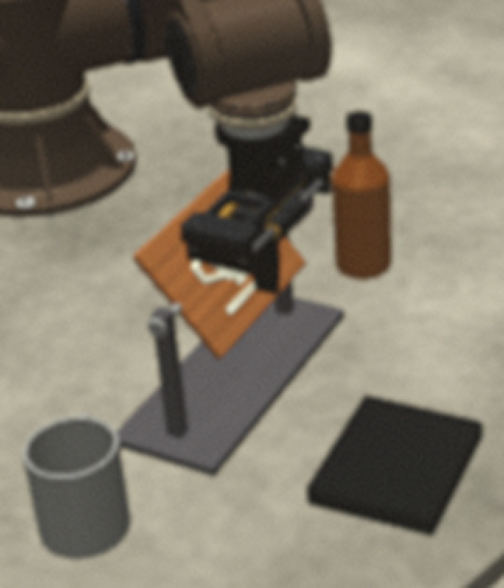

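The sign is at the 135° stop, with its upper edge leaning towards the robot. I'll lift, go back over it and lower the finger on the robot's side.

```bash
python3 -m pendant '[{"x":0.03,"y":0.0,"z":-0.3,"rx":0.0,"ry":0.0,"rz":0.0,"jaw":0.0},{"x":0.0,"y":0.0,"z":-0.6,"rx":0.0,"ry":0.0,"rz":0.0,"jaw":0.0},{"x":0.0,"y":0.0,"z":-0.8,"rx":0.0,"ry":0.0,"rz":0.0,"jaw":0.0},{"x":-0.4,"y":0.0,"z":-0.8,"rx":0.0,"ry":0.0,"rz":0.0,"jaw":0.0},{"x":-0.7,"y":0.0,"z":-0.8,"rx":0.0,"ry":0.0,"rz":0.0,"jaw":0.0},{"x":-0.95,"y":0.0,"z":-0.8,"rx":0.0,"ry":0.0,"rz":0.0,"jaw":0.0},{"x":-0.95,"y":0.0,"z":-0.8,"rx":0.0,"ry":0.0,"rz":0.0,"jaw":0.0},{"x":-0.95,"y":0.0,"z":-0.6,"rx":0.0,"ry":0.0,"rz":0.0,"jaw":0.0},{"x":-0.95,"y":0.0,"z":-0.39,"rx":0.0,"ry":0.0,"rz":0.0,"jaw":0.0},{"x":-0.95,"y":0.0,"z":-0.39,"rx":0.0,"ry":0.0,"rz":0.0,"jaw":0.0}]'; python3 - <<'E'
from h import *
rel()
cv2.imwrite('pics/e.png',cv2.resize(cam('scene')[0][100:310,160:340,::-1],None,fx=2.8,fy=2.8,interpolation=cv2.INTER_CUBIC))
E
```

```text
t: 6.92
eef_pos: [434.9, -163.1, 375.5]
tcp_rot: [-3.139, 0.003, 0.306]
ft_force: [0.4, -0.5, -0.2]
opening: 0.006
t 6.92 tip in axle frame [-92.   -0.1  35.5] yaw 17.53 F [ 0.4 -0.5 -0.2] op 0.01
```

View pics/e.png

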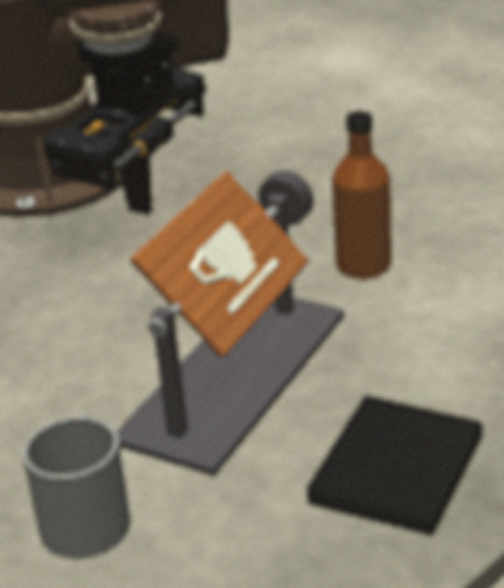

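The sign holds at about 135° with the cup tilted upright. The finger is on the robot's side, just below the level of the upper edge. Now the last push, along the arc and with a small rise.

```bash
python3 -m pendant '[{"x":0.1,"y":0.0,"z":0.02,"rx":0.0,"ry":0.0,"rz":0.0,"jaw":0.0},{"x":0.18,"y":0.0,"z":0.02,"rx":0.0,"ry":0.0,"rz":0.0,"jaw":0.0},{"x":0.22,"y":0.0,"z":0.01,"rx":0.0,"ry":0.0,"rz":0.0,"jaw":0.0},{"x":0.25,"y":0.0,"z":-0.02,"rx":0.0,"ry":0.0,"rz":0.0,"jaw":0.0},{"x":0.28,"y":0.0,"z":-0.045,"rx":0.0,"ry":0.0,"rz":0.0,"jaw":0.0},{"x":0.31,"y":0.0,"z":-0.065,"rx":0.0,"ry":0.0,"rz":0.0,"jaw":0.0}]'; python3 - <<'E'
from h import *
rel()
cv2.imwrite('pics/f.png',cv2.resize(cam('scene')[0][100:310,160:340,::-1],None,fx=2.8,fy=2.8,interpolation=cv2.INTER_CUBIC))
E
```

```text
t: 7.72
eef_pos: [478.7, -149.2, 387.2]
tcp_rot: [3.141, 0.002, 0.306]
ft_force: [-6.2, -3.5, 2.7]
opening: 0.007
t 7.72 tip in axle frame [-45.9  -0.5  47.2] yaw 17.56 F [-6.2 -3.5  2.7] op 0.01
```

View pics/f.png

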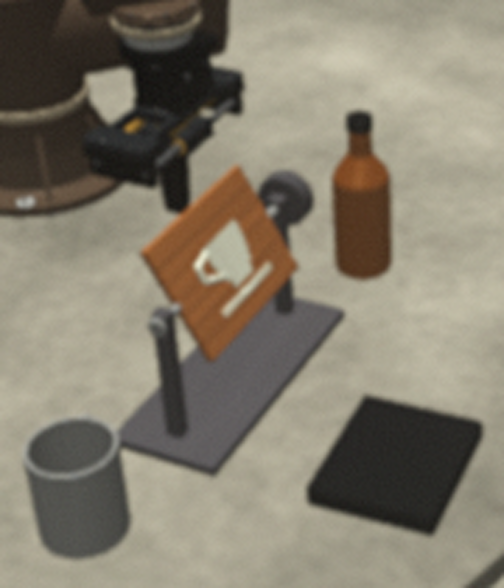

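The finger is in contact at about 7 N and the panel is rising, now at roughly 150°. I'll carry on slowly along the arc.

```bash
python3 -m pendant '[{"x":0.025,"y":0.0,"z":-0.015,"rx":0.0,"ry":0.0,"rz":0.0,"jaw":0.0},{"x":0.05,"y":0.0,"z":-0.025,"rx":0.0,"ry":0.0,"rz":0.0,"jaw":0.0},{"x":0.075,"y":0.0,"z":-0.035,"rx":0.0,"ry":0.0,"rz":0.0,"jaw":0.0}]'; python3 - <<'E'
from h import *
rel()
cv2.imwrite('pics/g.png',cv2.resize(cam('scene')[0][100:310,160:340,::-1],None,fx=2.8,fy=2.8,interpolation=cv2.INTER_CUBIC))
E
```

```text
t: 8.15
eef_pos: [489.9, -145.6, 392.2]
tcp_rot: [3.141, -0.001, 0.306]
ft_force: [-0.3, -0.3, 0.3]
opening: 0.003
t 8.15 tip in axle frame [-33.7  -0.5  52.2] yaw 17.52 F [-0.3 -0.3  0.3] op 0.0
```

View pics/g.png

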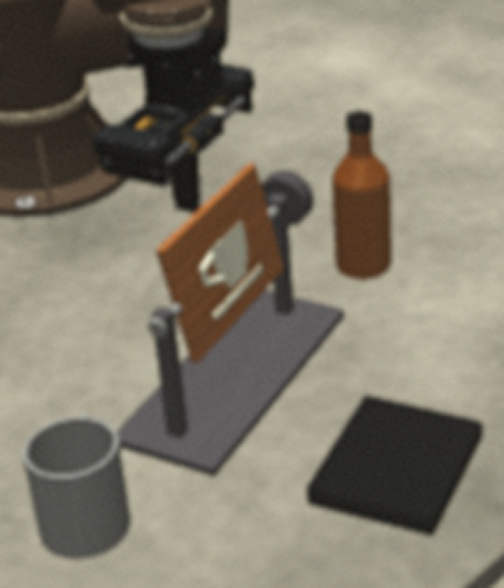

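The panel has passed the half-way point and left the finger. I'll back off and check.

```bash
python3 -m pendant '[{"x":-0.1,"y":0.0,"z":0.0,"rx":0.0,"ry":0.0,"rz":0.0,"jaw":0.0},{"x":-0.4,"y":0.0,"z":0.0,"rx":0.0,"ry":0.0,"rz":0.0,"jaw":0.0},{"x":-0.7,"y":0.0,"z":0.0,"rx":0.0,"ry":0.0,"rz":0.0,"jaw":0.0},{"x":-0.7,"y":0.0,"z":0.0,"rx":0.0,"ry":0.0,"rz":0.0,"jaw":0.0},{"x":-0.7,"y":0.0,"z":0.0,"rx":0.0,"ry":0.0,"rz":0.0,"jaw":0.0},{"x":-0.7,"y":0.0,"z":0.0,"rx":0.0,"ry":0.0,"rz":0.0,"jaw":0.0}]'; python3 - <<'E'
from h import *
np.set_printoptions(precision=1,suppress=True)
rel()
S=cam('scene');T=cam('top')
cv2.imwrite('pics/h_s.png',cv2.resize(S[0][130:310,160:340,::-1],None,fx=3,fy=3,interpolation=cv2.INTER_CUBIC))
cv2.imwrite('pics/h_t.png',cv2.resize(T[0][130:310,260:520,::-1],None,fx=3,fy=3,interpolation=cv2.INTER_CUBIC))
# where upright top corners were in the first pictures
h=cv2.cvtColor(T[0],cv2.COLOR_RGB2HSV)
w=cv2.inRange(h,(5,100,60),(20,255,255));w[:200]=0;w[300:]=0;w[:,:345]=0;w[:,460:]=0
c=max(cv2.findContours(w,0,2)[0],key=cv2.contourArea);print('wood',cv2.boxPoints(cv2.minAreaRect(c)))
E
```

```text
t: 8.95
eef_pos: [389.8, -177.3, 391.9]
tcp_rot: [3.141, -0.0, 0.306]
ft_force: [-0.3, 0.0, 0.5]
opening: 0.006
t 8.95 tip in axle frame [-138.8   -0.7   51.9] yaw 17.55 F [-0.3  0.   0.5] op 0.01
wood [[361.1 266.3]
 [440.  240. ]
 [441.4 244.2]
 [362.5 270.5]]
```

View pics/h_s.png

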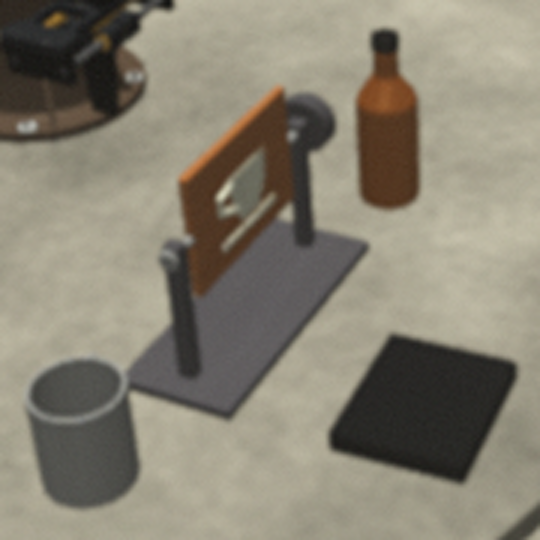

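View pics/h_t.png

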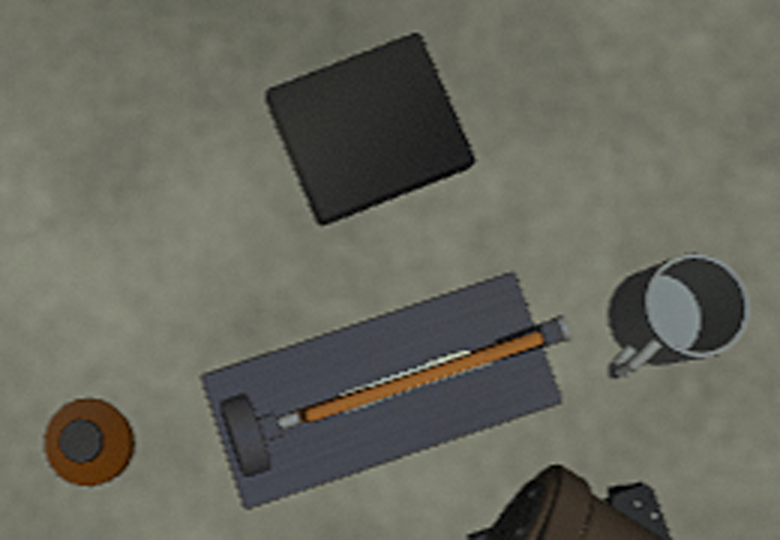

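The panel's outline matches the first pictures to within about half a pixel in the top view (about 1 mm at the edge, so roughly 0.02 rad). The cup faces the customers, the finger is about 130 mm clear, and the bystanders look unchanged. I'm handing the job in.

```bash
python3 -c "
from cell import env
env.job_done()"
```

```text
the job is handed in; nothing more can be done
```

I flipped the sign half a turn in the positive direction, and the cup now faces the customers. With the jaws shut, I pushed the top edge over and down through the 45° and 90° stops to 135°. I then went back to the robot's side and pushed the new top edge until the click stop took it upright.

**Last checks:**
- **Sign:** in the top view the upright panel lies within about 0.5 to 1.5 px of where it started. I put that at roughly 0.02 rad off upright, judged from the pictures since the joint can't be read directly.
- **Forces:** the highest reading was about 8 N. Readings were only taken at the end of each move, so a brief peak in between would not show.
- **Bystanders:** the bottle, pitcher and scale look unmoved in both views.
- **Robot:** it ended about 130 mm clear of the sign, touching nothing.
- **Time:** the job took about 9 s.

**What disagreed or failed:** the first move was refused because its rows left out some keys, and nothing moved. The measured top edge came out at about 208 mm against the stated 215 mm, so I used the stated heights. The far edge of the stand's base came out 8–9 mm apart between the two cameras. Neither affected the result.

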